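Gather the nuts in the tote's cut-down corner

ROBOT

A 7-joint arm with a two-finger parallel gripper is mounted at the origin on a cart in front of the work surface, level with it; the furniture and walls round the work are solid. World frame = base frame: x ahead of the robot, y to its left, z up, the work surface at z = 0. Lengths are in m, angles in rad, forces in N, time in s.
With the tool pointing down it reaches from about 0.425 to 0.925 m from the base axis. Payload 6.8 kg.
Tool frame: the origin (TCP) lies at the very end of the fingers, on their centre line; the grasp point (between the pads) lies 19 mm behind it (r.tcp_to_grasp is the distance from the TCP to the grasp point, in m); z points along the fingers, y is the line along which they close (so a half turn about z gives the same grasp; the last joint's range is limited). The gripper opens to 85 mm and grips with 20 to 120 N. Pads are 22 mm wide; open, the fingers measure 114 mm over their backs; the gripper's body (76 mm by 85 mm) begins 54 mm behind the grasp point. The pads swing forward as they close: fully open they stand 13 mm farther back than shut.
Start: joints at [-1.384, 0.477, 0.022, 1.555, -0.011, 1.109, -0.083], TCP at [0.196, 0.646, 0.231] pointing down, gripper open.
Joint ranges: [-2.96, 2.96], [-0.34, 2.1], [-1.41, 1.46], [0.24, 2.44], [-1.37, 4.51], [0.17, 1.92], [-2.96, 2.96]. Speed limits (rad/s): [2.39, 2.39, 3.14, 3.14, 3.14, 3.14, 3.14].

INTERFACE

Orientations are given as a rotation vector (axis times angle).
In Python, from bench import r gives the robot as it stands.
- The arm moves only by the tool step_arm, never from a script. Its argument "moves" is a list of rows, each a list of 7 numbers: the shift along the tool's x, y, z in mm, then the turn, a rotation vector about the tool's x, y, z in rad, then the finger opening in mm, from 0 to 85.4. A call has 1 to 8 rows; each row is the pose to reach, as a shift and turn from the pose commanded when the call began, along the tool's axes at that moment; what a row does not reach only later rows make up. A row lasts 1/10 s, in which the tool goes at most 50 mm and 8.59 degrees, less where a joint would pass 70% of its speed; a pose out of reach is approached as far as the arm can. A call with a gripper value outside its range is refused whole. The fingers move at their own pace and stop on an object; "grip_force" is the grip in N (left out, the last holds). Time passes only in rows, so rows that repeat a pose let the fingers close. It gives the time, the measured TCP pose, the force, the opening and the grip force at its end, in the units of the state.
- r.get_obs(): the state, without advancing time (a new reading comes with each control period).
- r.grab_frame(name): name is "side" or "top" or "wrist"; returns a dict with "image" (420x560x3 uint8, red, green, blue), "depth" (420x560 float32, m along the optical axis (not along the pixel's ray), 0 where there is no reading), "mtx" (3x3 intrinsics, pixels), "k1" (the pictures are not rectified: a ray, as slopes to the right and down, at radius r is drawn at 1 + k1 r^2 times it, then the intrinsics apply), "rvec" (rotation vector, rad) and "tvec" (3), from world to camera coordinates, as OpenCV has them. Camera axes: x right, y down, z forward; pixel columns grow to the right and rows downward; lengths in m; the calibration is good to about 2 mm. A picture is of the moment at which its call begins.
- r.hand_in(): hands the job in; it is judged then, once.
The state is a dict: "clock": time; "joints": joint angles; "qvel": joint speeds; "tau": joint torques, N m; "tcp_pos": TCP position; "orientation": TCP orientation; "contact_force": force on the tool from outside, world axes, zero at the start; "moment": the same for the moment, N m; "grip_width": finger opening in m; "gripper_force": force on a finger pad.
Only numpy, scipy, OpenCV 4.12 (cv2) and the standard library are available. Lean on these libraries where they do the work, as an engineer would, in place of code of your own. Each camera call takes 0.05 s, during which the arm holds its last target. There are 200 camera calls.

TASK

Pick up the grey parts tote by its steel carrying bar and tilt it, by about 30 degrees, so that all three loose nuts slide down into its cut-down corner and stay inside. Rest just that corner of the tote's underside on top of the wooden rest block, and finish while still holding the tote by its bar, tilted and still, with the nuts gathered in the corner. Leave the paint pot and the two cartons beside the work where they are.

Things in the scene. Friction and masses are not known exactly. Their poses are not given: they have to be found in the camera images.
- tote: open grey plastic parts tote, 160 (x) by 120 (y) mm, walls 45 mm high, walls and floor 4 mm thick, 0.32 kg, standing on the desk. Its corner at -x, -y has walls cut down to 26 mm (55 mm along the long wall, 45 mm along the end). A flat steel carrying bar runs over its middle along x, on posts at both end walls, open beneath. Origin at the centre of the underside, z up
- tote_bar (a point): middle of the carrying bar, 95 mm straight above the tote's origin; the bar is 12 mm wide (along the tote's y, grip it so), 18 mm high, 148 mm free between the posts
- tote_corner (a point): outermost lowest point of the cut-down corner: the corner of the tote's underside, at (-80, -60, 0) mm in the tote's frame
- nut_0: steel hex nut, M12, 19 mm across flats (22 mm across corners), 10 mm thick, 16 g, lying flat and loose in the tote; oiled: it slides on the tote's floor from about 15 degrees of tilt (along a wall into the corner it needs 25 to 35). Origin at the centre of its underside. All three are alike
- nut_1: another such nut, as nut_0
- nut_2: another such nut, as nut_0
- rest_block: plain hardwood block fixed to the desk, 46 mm (x) by 70 mm (y), 40 mm high, with a low foot 30 mm by 104 mm, 8 mm high. Origin at the centre of its underside
- block_top (a point): centre of the block's flat top, 40 mm above the desk
- paint_pot: bystander: small round paint pot with a black lid, 35 mm across, 42 mm tall, standing; origin under its centre
- long_carton: bystander: orange carton, 45 x 125 x 58 mm, lying along its y axis; origin under its centre
- small_carton: bystander: small green carton, 40 x 90 x 34 mm, lying along its y axis; origin under its centre
There are look-alikes about, which are no part of the job. What is shaped like the rest_block but pink or white is not meant.

How it is judged:
On the way:
1. the tote is carried by the fingers, clear of the desk (height (world z) of each of tote_corner, tote above 0.02 m and contact force between the fingers and tote above 2 N), for 0.2 s.
At the end, for the whole second after the job is handed in: The fingers hold the tote, still, tilted over 20 degrees, its cut-down corner touching the block's top (over 0.3 N, within 42 mm of the top's centre, within 6 mm of its height); every nut is at rest inside the tote, its origin within 70 mm of site tote_corner (angle between tote's own z axis and vertical above 0.35 rad and contact force between tote and rest_block above 0.3 N and contact force between the fingers and tote above 2 N and horizontal distance between tote_corner and block_top below 0.042 m and z of tote_corner in the frame of block_top between -0.005 and 0.006 m and linear speed of tote below 0.02 m/s and distance between each of nut_0, nut_1, nut_2 and tote_corner below 0.07 m and z of each of nut_0, nut_1, nut_2 in the frame of tote above 0 m and x of each of nut_0, nut_1, nut_2 in the frame of tote above -0.08 m and y of each of nut_0, nut_1, nut_2 in the frame of tote above -0.06 m and linear speed of each of nut_0, nut_1, nut_2 below 0.03 m/s); the arm keeps its last pose, push and grip.
It fails at once if the paint pot is moved by more than 20 mm (distance of paint_pot from where it was at the start of the episode above 0.02 m).
It fails at once if the long carton is moved by more than 20 mm (distance of long_carton from where it was at the start of the episode above 0.02 m).
It fails at once if the small carton is moved by more than 20 mm (distance of small_carton from where it was at the start of the episode above 0.02 m).
It also fails if it takes over 48 s, if anything falls off the work surface, if the arm or the gripper's body presses on something with over 40 N, if the wrist force passes 120 N, or if a joint passes its speed limit or range.

## Working session

There is one attempt and no reset: what is moved stays moved. The work goes in short steps, Python scripts to look and compute and a tool call to move; the robot and the scene stay as the last step left them, time stands still between calls to the robot, and variables do not carry over. Pictures are saved under pics/ and viewed, at most 10 in all, crops included, and the job is handed in when it is done.

Besides the shell and the picture viewer there is one more tool, called after "Call:" by a JSON object that holds its "api" and its "payload". step_arm: Moves the arm, as the interface text tells. Its arguments: {"type":"object","properties":{"moves":{"type":"array","items":{"type":"array","items":{"type":"number"}}},"grip_force":{"type":"number"}},"required":["moves"]}

```bash
mkdir -p pics; ls; cat > h.py <<'E'
import numpy as np, cv2
from scipy.spatial.transform import Rotation as R
from bench import r
def grab(n,save=None):
    f=r.grab_frame(n)
    if save: cv2.imwrite('pics/'+save,f['image'][:,:,::-1])
    return f
def cloud(f):
    h,w=f['depth'].shape
    u,v=np.meshgrid(np.arange(w),np.arange(h))
    K=f['mtx'];k=float(np.ravel(f['k1'])[0])
    p=np.stack([u,v],-1).reshape(-1,1,2).astype(float)
    n=cv2.undistortPoints(p,np.array(K,float),np.array([k,0,0,0.])).reshape(h,w,2)
    d=f['depth']; c=np.dstack([n*d[...,None],d])
    Rm=R.from_rotvec(np.ravel(f['rvec'])).as_matrix()
    return (c-np.ravel(f['tvec']))@Rm
E
python3 - <<'E'
from h import *
o=r.get_obs();print({k:np.round(v,3) for k,v in o.items()})
a=grab('top','top0.png');b=grab('side','side0.png')
for f in(a,b):
  print(np.round(f['tvec'],3),np.round(f['rvec'],3),f['k1'],f['mtx'][0]); c=cloud(f); print((f['depth']>0).mean())
np.savez('f0.npz',ct=cloud(a),cs=cloud(b),dt=a['depth'],ds=b['depth'],it=a['image'],is_=b['image'])
E
```

```text
pics
{'clock': np.float64(0.0), 'joints': array([-1.384,  0.478,  0.022,  1.556, -0.011,  1.109, -0.083]), 'qvel': array([ 0.   ,  0.001, -0.002,  0.001, -0.   ,  0.001,  0.   ]), 'tau': array([-1.0000e-03, -5.9646e+01,  1.6080e+00, -2.8121e+01,  1.2000e-02,
        9.0000e-03,  0.0000e+00]), 'tcp_pos': array([0.196, 0.645, 0.23 ]), 'orientation': array([-4.610e-01, -3.107e+00,  3.000e-03]), 'contact_force': array([-0.352,  0.91 , -0.169]), 'moment': array([-0.007, -0.011,  0.046]), 'gripper_force': np.float64(0.0), 'grip_width': np.float64(0.085)}
[-0.016  0.535  1.048] [ 2.178 -2.168  0.096] -0.10353445168785265 [423.60042386   0.         277.66848577]
0.9960501700680272
[-0.517  0.138  0.976] [ 2.244 -0.285  0.147] -0.07094450125264837 [395.18500435   0.         282.11536447]
0.9961819727891157
```

View pics/top0.png

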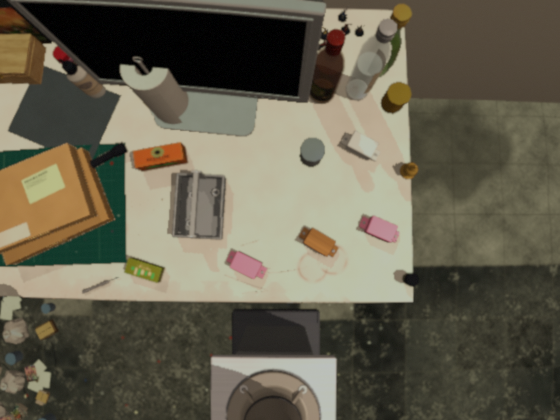

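View pics/side0.png

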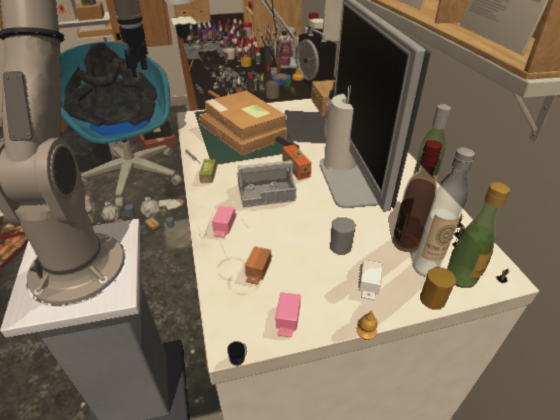

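The top view shows the tote at about (200,205), with the orange carton at (159,156), the green carton at (145,270) and the pot at (312,152). Block-shaped candidates are pink (247,265), pink (381,229), white (362,145) and wood-brown (320,242). The brown one fits "hardwood"; I'll confirm it in an enlarged crop.

```bash
python3 - <<'E'
from h import *
d=np.load('f0.npz');im=d['it'][150:290,120:400];cv2.imwrite('pics/crop0.png',cv2.resize(im,(800,400),interpolation=cv2.INTER_CUBIC)[:,:,::-1])
c=d['ct'];hsv=cv2.cvtColor(d['it'],cv2.COLOR_RGB2HSV)
def obj(n,box,zmin,zmax):
    x0,x1,y0,y1=box;m=np.zeros(c.shape[:2],bool);m[y0:y1,x0:x1]=1
    m&=(c[...,2]>zmin)&(c[...,2]<zmax);p=c[m]
    rect=cv2.minAreaRect((p[:,:2]*1000).astype(np.float32));print(n,len(p),'z',np.round(np.percentile(p[:,2],[5,50,95]),4),'rect',np.round(cv2.boxPoints(rect)).tolist(),np.round(rect[0],1),np.round(rect[1],1),round(rect[2],1))
obj('block',(295,345,222,262),.034,.046)
obj('pot',(295,330,135,170),.034,.05)
obj('orange',(125,192,138,172),.05,.066)
obj('green',(120,170,253,285),.027,.042)
obj('toterim',(160,235,160,245),.037,.052)
obj('totebar',(160,235,160,245),.09,.115)
obj('toteall',(160,235,160,245),.015,.12)
print('desk',c[270,200],c[190,260])
E
```

```text
block 522 z [0.0369 0.0404 0.0432] rect [[408.0, -135.0], [447.0, -159.0], [483.0, -98.0], [444.0, -75.0]] [ 445.2 -116.8] [70.1 45.8] 59.2
pot 25 z [0.0365 0.0441 0.047 ] rect [[635.0, -116.0], [650.0, -120.0], [662.0, -69.0], [646.0, -66.0]] [648.3 -92.7] [52.1 15.7] 77.5
orange 915 z [0.0545 0.058  0.0612] rect [[625.0, 347.0], [647.0, 222.0], [694.0, 230.0], [671.0, 356.0]] [659.3 288.9] [ 47.1 127.3] 10.2
green 552 z [0.0306 0.034  0.0371] rect [[340.0, 286.0], [378.0, 276.0], [401.0, 365.0], [364.0, 375.0]] [370.8 325.5] [91.4 39.1] 75.1
toterim 470 z [0.0393 0.0475 0.0506] rect [[437.0, 245.0], [469.0, 93.0], [669.0, 135.0], [638.0, 287.0]] [553.3 190.2] [204.7 155.1] 11.7
totebar 386 z [0.0951 0.1038 0.1069] rect [[453.0, 177.0], [613.0, 172.0], [613.0, 194.0], [454.0, 199.0]] [533.2 185.3] [ 22.1 159.8] 88.3
toteall 1330 z [0.0187 0.0479 0.1056] rect [[450.0, 127.0], [649.0, 120.0], [655.0, 290.0], [456.0, 297.0]] [552.5 208.9] [170.1 199.6] 88.0
desk [3.70512096e-01 1.85711213e-01 1.44041943e-04] [ 0.57829585  0.03300608 -0.00118844]
```

View pics/crop0.png

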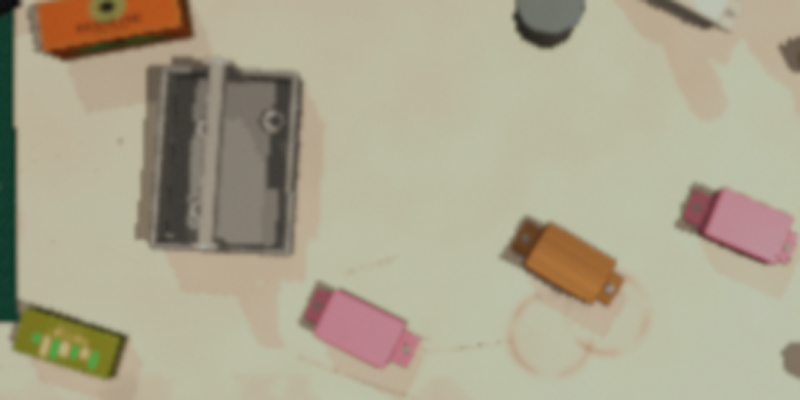

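The wood-grained brown block at crop (570,262) is the rest_block; the others are plain pink or white. Next I need the tote's cut-down corner.

```bash
python3 - <<'E'
from h import *
d=np.load('f0.npz');im=d['is_'][150:215,225:310];a=cv2.resize(im,(680,520),interpolation=cv2.INTER_CUBIC)
cv2.imwrite('pics/crop1.png',a[:,:,::-1])
yaw=np.radians(-1.8);C=np.array([.533,.185])
M=np.array([[np.cos(yaw),np.sin(yaw)],[-np.sin(yaw),np.cos(yaw)]])
p=np.vstack([d['ct'].reshape(-1,3),d['cs'].reshape(-1,3)])
l=(p[:,:2]-C)@M.T*1000;z=p[:,2]*1000
# max height map, 10 mm cells
for y in range(75,-80,-10):
  print(y,[int(z[s].max()) if (s:=(abs(l[:,0]-x)<5)&(abs(l[:,1]-y)<5)).any() else -1 for x in range(-95,100,10)])
E
```

```text
75 [2, 3, 1, 3, 4, 2, 3, 3, 3, 6, 2, 1, 2, 2, 4, 5, 6, 4, 2, 4]
65 [7, 3, 48, 48, 39, 47, 47, 47, 45, 47, 50, 32, 35, 45, 43, 38, 29, 35, 2, 4]
55 [4, 45, 53, 50, 50, 50, 51, 50, 51, 52, 50, 48, 50, 50, 50, 50, 50, 49, 46, 3]
45 [3, 47, 52, 7, 7, 8, 7, 6, 7, 7, 6, 7, 7, 6, 8, 8, 6, 52, 46, 3]
35 [1, 48, 50, 7, 12, 19, 15, 8, 8, 9, 7, 9, 15, 13, 7, 9, 8, 51, 49, 2]
25 [2, 46, 49, 8, 16, 19, 17, 5, 5, 6, 7, 11, 18, 18, 6, 6, 6, 48, 49, 4]
15 [3, 102, 105, 4, 4, 15, 12, 6, 7, 5, 5, 8, 15, 14, 7, 6, 7, 102, 48, 1]
5 [3, 102, 107, 107, 105, 108, 107, 106, 105, 107, 107, 105, 106, 107, 106, 105, 104, 108, -1, 3]
-5 [5, 97, 107, 105, 105, 109, 107, 105, 105, 106, 107, 106, 106, 106, 107, 106, 108, 108, 54, 2]
-15 [3, 48, 105, 6, 8, 9, 6, 10, 7, 8, 7, 7, 8, 6, 7, 9, 9, 102, 99, 6]
-25 [4, 28, 35, 8, 7, 7, 6, 8, 6, 7, 9, 7, 8, 16, 13, 7, 8, 52, 43, 3]
-35 [2, 27, 30, 7, 9, 8, 5, 6, 7, 6, 8, 7, 6, 19, 17, 8, 9, 50, 48, 4]
-45 [5, 26, 31, 9, 7, 6, 7, 6, 8, 7, 8, 8, 6, 16, 16, 8, 8, 50, 48, 2]
-55 [5, 29, 33, 31, 33, 31, 32, 50, 50, 50, 51, 51, 51, 50, 52, 49, 49, 50, 47, 4]
-65 [3, 3, 11, 20, 27, 13, 24, 48, 48, 47, 47, 51, 46, 44, 49, 47, 44, 47, 2, 3]
-75 [2, 2, 4, 4, 3, 3, 3, 3, 2, 3, 4, 3, 2, 8, 2, 2, 4, 3, 4, 3]
```

View pics/crop1.png

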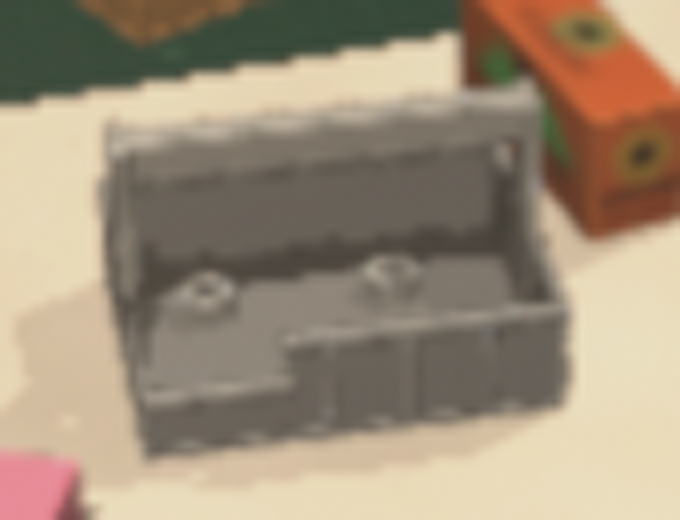

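Cut corner is at world -x,-y (side crop, lower left; rim 26-30 mm there), so tote yaw ≈ -1.8° and its centre is (533,185). The nuts are at local (-45,26), (30,24) and (40,-38). I'll add a helper that turns a world target into a row, then approach.

```bash
cat >> h.py <<'E'
def pose(): 
    o=r.get_obs(); return np.array(o['tcp_pos'])*1000,R.from_rotvec(o['orientation']),o
def row(p,Rt,p0=None,R0=None):
    if p0 is None: p0,R0,_=pose()
    return np.round(R0.inv().apply(np.array(p)-p0),1),np.round((R0.inv()*Rt).as_rotvec(),3)
def tool(yaw,tilt=0,dirn=0):
    "tote yaw (deg), tilt (deg) toward local direction dirn (deg, 225=the corner) -> tool and tote rotation"
    T=R.from_euler('z',yaw,degrees=True)*R.from_rotvec(np.radians(tilt)*np.array([-np.sin(np.radians(dirn)),np.cos(np.radians(dirn)),0]))
    return T*R.from_matrix(np.array([[-1,0,0],[0,1,0],[0,0,-1.]])),T
E
python3 - <<'E'
from h import *
print(row([533,185,170],tool(-1.8)[0]))
E
```

```text
(array([-456.3, -342.5,   61. ]), array([-0.002, -0.   , -0.263]))
```

Call:
{"api": "step_arm", "payload": {"moves": [[-57, -43, 0, 0, 0, -0.03, 60], [-114, -86, 0, 0, 0, -0.07, 60], [-171, -128, 0, 0, 0, -0.1, 60], [-228, -171, 0, 0, 0, -0.13, 60], [-285, -214, 0, 0, 0, -0.16, 60], [-342, -257, 10, 0, 0, -0.2, 60], [-400, -300, 30, 0, 0, -0.23, 60], [-456, -342, 50, 0, 0, -0.263, 60]]}}

```text
clock: 0.9
tcp_pos: [0.4327, 0.3225, 0.2128]
orientation: [0.048, 3.141, 0.001]
contact_force: [0.8, 1.0, 0.7]
grip_width: 0.0602
gripper_force: 0.0
```

Call:
{"api": "step_arm", "payload": {"moves": [[0, 0, 0, 0, 0, 0, 60], [0, 0, 0, 0, 0, 0, 60], [0, 0, 0, 0, 0, 0, 60]]}}

```text
clock: 1.2
tcp_pos: [0.4309, 0.3254, 0.2127]
orientation: [-0.048, -3.141, -0.001]
contact_force: [0.5, 0.5, 0.4]
grip_width: 0.0602
gripper_force: 0.0
```

```bash
python3 - <<'E'
from h import *
p,q,o=pose();print(p,np.round(o['joints'],3),o['clock'],row([533,185,76],tool(-1.8)[0]))
f=grab('wrist','w1.png');c=cloud(f);m=(c[...,2]>.09)&(c[...,2]<.115)&(abs(c[...,0]-.533)<.1)&(abs(c[...,1]-.185)<.05)
x=c[m];print(m.sum());rect=cv2.minAreaRect((x[:,:2]*1000).astype(np.float32));print(rect,np.median(x[:,2]),np.median(x[:,:2],0))
E
```

```text
[430.92313464 325.37409803 212.67073009] [-0.846  0.275  0.101  1.905 -0.034  0.963  0.811] 1.2 (array([-106.4, -137.3,  136.6]), array([ 0.   , -0.001,  0.001]))
2298
((502.0259704589844, 189.4239044189453), (22.61908531188965, 102.30220031738281), 85.63861083984375) 0.10422983292969742 [0.49044866 0.19435636]
```

View pics/w1.png

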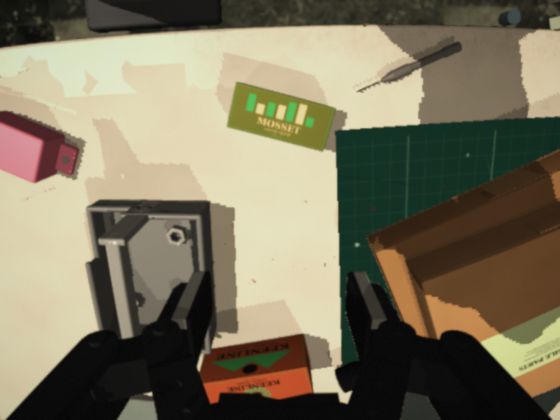

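The wrist view shows the tote at (150,265) with its bar running vertically at (115,285), and nothing in the way. I'll go above the bar and measure it again there.

Call:
{"api": "step_arm", "payload": {"moves": [[-27, -34, 15, 0, 0, 0, 50], [-53, -69, 30, 0, 0, 0, 50], [-80, -103, 45, 0, 0, 0, 50], [-106, -137, 60, 0, 0, 0, 50], [-106, -137, 60, 0, 0, 0, 50], [-106, -137, 60, 0, 0, 0, 50]]}}

```text
clock: 1.85
tcp_pos: [0.5331, 0.1844, 0.1523]
orientation: [-0.05, -3.14, 0.0]
contact_force: [-0.9, 0.5, -0.4]
grip_width: 0.0501
gripper_force: 0.0
```

```bash
python3 - <<'E'
from h import *
p,q,o=pose();print(p,np.round(o['joints'],3),o['clock'],row([533,185,76],tool(-1.8)[0]))
f=grab('wrist');c=cloud(f);m=(c[...,2]>.095)&(c[...,2]<.112)&(abs(c[...,0]-.533)<.09)&(abs(c[...,1]-.185)<.03)
x=c[m]*1000;print(m.sum(),x.min(0),x.max(0))
for a in range(450,620,15):
  s=x[abs(x[:,0]-a)<7.5]
  if len(s)>10: print(a,len(s),np.round(np.percentile(s[:,1],[3,50,97]),1))
E
```

```text
[533.10358661 184.41782236 152.28286427] [-0.575  0.388  0.166  1.908 -0.083  0.853  1.172] 1.85 (array([ 0.1,  0.6, 76.3]), array([-0.   , -0.001, -0.001]))
5630 [451.01841926 174.75444714  95.04235724] [610.87180069 203.41077633 106.89031863]
450 511 [182.6 192.4 202.8]
465 669 [186.5 192.2 198.1]
480 604 [186.  191.5 197.3]
495 564 [185.4 190.9 196.5]
510 533 [184.4 190.1 195.7]
525 493 [183.9 189.5 195. ]
540 451 [183.4 188.8 194.6]
555 424 [182.2 188.1 193.8]
570 396 [181.7 187.3 193. ]
585 367 [181.1 186.8 192.7]
600 512 [175.6 185.9 195.8]
615 106 [175.6 186.3 196.1]
```

```bash
python3 - <<'E'
from h import *
print(row([532,187.5,74],tool(-2.4)[0]))
E
```

```text
(array([ 0.8,  1.6, 78.7]), array([ 0.001, -0.   ,  0.012]))
```

Call:
{"api": "step_arm", "payload": {"moves": [[1, 3, 0, 0, 0, 0.012, 45], [1, 3, 20, 0, 0, 0.012, 45], [1, 3, 40, 0, 0, 0.012, 45], [1, 3, 60, 0, 0, 0.012, 45], [1, 3, 78, 0, 0, 0.012, 45], [1, 3, 78, 0, 0, 0.012, 45]], "grip_force": 100}}

```text
clock: 2.5
tcp_pos: [0.5301, 0.1887, 0.0731]
orientation: [-0.064, -3.137, 0.001]
contact_force: [-0.8, -0.0, -0.6]
grip_width: 0.0447
gripper_force: 0.0
```

Call:
{"api": "step_arm", "payload": {"moves": [[0, 0, 0, 0, 0, 0, 30], [0, 0, 0, 0, 0, 0, 20], [0, 0, 0, 0, 0, 0, 0], [0, 0, 0, 0, 0, 0, 0], [0, 0, 0, 0, 0, 0, 0], [0, 0, 0, 0, 0, 0, 0]]}}

```text
clock: 3.1
tcp_pos: [0.5332, 0.1879, 0.0761]
orientation: [0.068, 3.139, 0.003]
contact_force: [-1.5, 2.3, 6.9]
grip_width: 0.0106
gripper_force: 98.4
```

Gripped (10.6 mm opening, 98 N). Lift gently.

Call:
{"api": "step_arm", "payload": {"moves": [[0, 0, -5, 0, 0, 0, 0], [0, 0, -20, 0, 0, 0, 0], [0, 0, -40, 0, 0, 0, 0], [0, 0, -65, 0, 0, 0, 0], [0, 0, -90, 0, 0, 0, 0], [0, 0, -115, 0, 0, 0, 0], [0, 0, -130, 0, 0, 0, 0], [0, 0, -135, 0, 0, 0, 0]]}}

```text
clock: 3.9
tcp_pos: [0.5329, 0.187, 0.2114]
orientation: [0.07, 3.139, 0.002]
contact_force: [0.1, -0.3, -3.7]
grip_width: 0.0104
gripper_force: 97.7
```

```bash
python3 - <<'E'
from h import *
p,q,o=pose();print(p,np.round(o['joints'],3),o['contact_force'],o['moment'],o['grip_width'],o['gripper_force'])
yaw=np.degrees(np.arctan2(-q.as_matrix()[0,1],q.as_matrix()[1,1]));print('yaw',yaw)
g=95-76-19+0  # grasp point offset vs bar centre, mm
# candidate final poses: yaw, tilt
for y in (yaw,-30,-45,30,45):
  Q,T=tool(y,31,225)
  tcp=np.array([445,-117,40])+T.apply([80,60,76]); print(y,'tcp',tcp.round(),'hand axis',Q.as_matrix()[:,2].round(2),'wrist',(tcp-180*Q.as_matrix()[:,2]).round(), row(tcp,Q))
E
```

```text
[532.8527618  186.95124573 211.35667254] [-0.594  0.316  0.181  1.857 -0.068  0.972  1.143] [ 0.07416871 -0.32089456 -3.73227546] [-0.02079412  0.01486433 -0.01106075] 0.010426483553796962 97.7031397819519
yaw -2.5373500157186792
-2.5373500157186792 tcp [488. -97. 156.] hand axis [ 0.38  0.35 -0.86] wrist [ 420. -159.  310.] (array([  32.1, -285.3,   54.9]), array([-0.382, -0.381,  0.   ]))
-30 tcp [ 493. -119.  156.] hand axis [ 0.5   0.13 -0.86] wrist [ 403. -143.  310.] (array([  26.6, -307.3,   54.9]), array([-0.282, -0.465,  0.467]))
-45 tcp [ 491. -131.  156.] hand axis [ 0.52 -0.   -0.86] wrist [ 398. -131.  310.] (array([  28.1, -319.7,   54.8]), array([-0.221, -0.505,  0.722]))
30 tcp [470. -77. 156.] hand axis [ 0.13  0.5  -0.86] wrist [ 446. -166.  310.] (array([  50.7, -266. ,   54.8]), array([-0.48 , -0.261, -0.553]))
45 tcp [459. -71. 156.] hand axis [ 0.    0.52 -0.86] wrist [ 459. -164.  310.] (array([  62.3, -261.3,   54.8]), array([-0.519, -0.199, -0.808]))
```

Call:
{"api": "step_arm", "payload": {"moves": [[2, -15, -3, 0, 0, 0, 0], [6, -50, -8, 0, 0, 0, 0], [10, -90, -13, 0, 0, 0, 0], [15, -130, -18, 0, 0, 0, 0], [20, -170, -23, 0, 0, 0, 0], [25, -210, -28, 0, 0, 0, 0], [28, -245, -30, 0, 0, 0, 0], [30, -265, -30, 0, 0, 0, 0]]}}

```text
clock: 4.7
tcp_pos: [0.4884, -0.0811, 0.2389]
orientation: [-0.077, -3.138, 0.002]
contact_force: [-0.1, 0.2, -3.5]
grip_width: 0.0104
gripper_force: 97.8
```

```bash
python3 - <<'E'
from h import *
p,q,o=pose();print(p,np.round(o['joints'],3),o['contact_force'])
# tilt to -x first (225->180 dir), pivot at TCP
for d,t in ((180,15),(180,28),(200,31),(225,33)):
  print(d,t,row(p,tool(-2.5,t,d)[0],p,q))
E
```

```text
[488.36784551 -81.06160434 238.94493595] [-0.255  0.171  0.332  1.984 -0.065  0.998  1.629] [-0.11650236  0.2035018  -3.45993177]
180 15 (array([0., 0., 0.]), array([-0.002, -0.264, -0.005]))
180 28 (array([0., 0., 0.]), array([-0.003, -0.491, -0.005]))
200 31 (array([0., 0., 0.]), array([-0.188, -0.51 , -0.005]))
225 33 (array([0., 0., 0.]), array([-0.41 , -0.408, -0.005]))
```

Call:
{"api": "step_arm", "payload": {"moves": [[0, 0, 0, 0, -0.05, 0, 0], [0, 0, 0, 0, -0.1, 0, 0], [0, 0, 0, 0, -0.15, 0, 0], [0, 0, 0, 0, -0.2, 0, 0], [0, 0, 0, 0, -0.25, 0, 0], [0, 0, 0, 0, -0.28, 0, 0], [0, 0, 0, 0, -0.31, 0, 0], [0, 0, 0, 0, -0.33, 0, 0]]}}

```text
clock: 5.5
tcp_pos: [0.4885, -0.0774, 0.2381]
orientation: [0.063, 2.814, -0.011]
contact_force: [0.1, -0.7, -3.7]
grip_width: 0.0101
gripper_force: 97.9
```

Call:
{"api": "step_arm", "payload": {"moves": [[0, 0, 0, 0, -0.01, 0, 0], [0, 0, 0, 0, -0.02, 0, 0], [0, 0, 0, 0, -0.02, 0, 0], [0, 0, 0, 0, -0.02, 0, 0], [0, 0, 0, 0, -0.02, 0, 0], [0, 0, 0, 0, -0.02, 0, 0]]}}

```text
clock: 6.1
tcp_pos: [0.491, -0.0763, 0.2398]
orientation: [0.061, 2.791, -0.011]
contact_force: [-0.1, 0.5, -2.9]
grip_width: 0.0102
gripper_force: 97.9
```

```bash
python3 - <<'E'
from h import *
p,q,o=pose();print(p,np.round(o['joints'],3),o['contact_force'],q.as_matrix()[:,2])
a=grab('side');b=grab('top')
A=cv2.resize(a['image'][60:260,130:330],(400,400));B=cv2.resize(b['image'][130:330,180:380],(400,400))
cv2.imwrite('pics/t1.png',np.hstack([A,B])[:,:,::-1])
for d,t in ((225,33),):
  print(d,t,row(p,tool(-2.5,t,d)[0],p,q))
E
```

```text
[490.99320747 -76.34819508 239.78753424] [-0.282 -0.015  0.307  2.224  0.02   0.582  1.538] [-0.11182655  0.50464801 -2.87342337] [ 0.34256914 -0.01501235 -0.93937267]
225 33 (array([0., 0., 0.]), array([-0.398, -0.062,  0.07 ]))
```

View pics/t1.png

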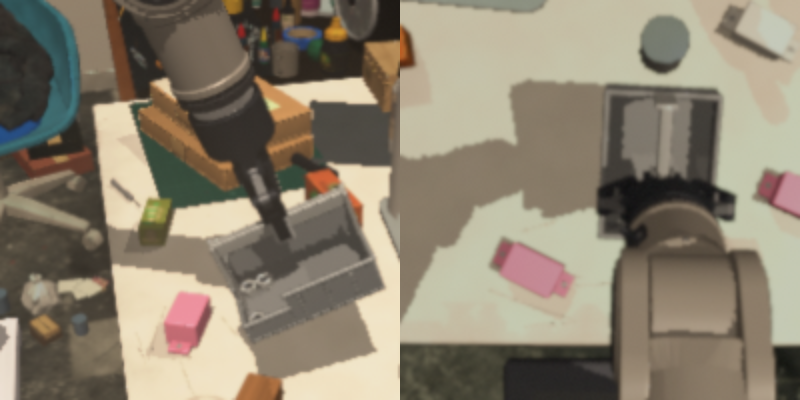

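All three nuts now lie along the -x wall (side view at (247,284), (262,280), (257,317)). Next I add the -y tilt so they run along it into the corner.

```bash
python3 - <<'E'
from h import *
p,q,o=pose()
for d,t in ((238,32),(235,34)):
  Q,T=tool(-2.5,t,d);f=np.array([445,-117,40])+T.apply([80,60,76]);print(f,row(p,Q,p,q), row(f+[0,0,40],Q,p,q))
E
```

```text
[ 496.70167701 -105.4181816   153.88063083] (array([0., 0., 0.]), array([-0.465,  0.047,  0.082])) (array([  9.1, -28.8,  45.5]), array([-0.465,  0.047,  0.082]))
[ 491.7786517  -107.15308471  156.14988594] (array([0., 0., 0.]), array([-0.476,  0.003,  0.084])) (array([ 12.9, -30.7,  41.7]), array([-0.476,  0.003,  0.084]))
```

Call:
{"api": "step_arm", "payload": {"moves": [[0, 0, 0, -0.06, 0, 0.01, 0], [0, 0, 0, -0.12, 0, 0.02, 0], [0, 0, 0, -0.18, 0, 0.03, 0], [0, 0, 0, -0.24, 0, 0.04, 0], [0, 0, 0, -0.3, 0, 0.05, 0], [0, 0, 0, -0.36, 0, 0.06, 0], [0, 0, 0, -0.42, 0, 0.07, 0], [0, 0, 0, -0.47, 0, 0.08, 0]]}}

```text
clock: 7.0
tcp_pos: [0.4912, -0.0772, 0.2398]
orientation: [0.055, 2.71, 0.659]
contact_force: [0.1, 0.4, -3.6]
grip_width: 0.0102
gripper_force: 98.0
```

Call:
{"api": "step_arm", "payload": {"moves": [[0, 0, 0, 0, 0, 0, 0], [0, 0, 0, 0, 0, 0, 0], [0, 0, 0, 0, 0, 0, 0], [0, 0, 0, 0, 0, 0, 0]]}}

```text
clock: 7.4
tcp_pos: [0.4909, -0.0758, 0.24]
orientation: [0.053, 2.712, 0.658]
contact_force: [-0.1, -0.3, -4.3]
grip_width: 0.0103
gripper_force: 98.0
```

```bash
python3 - <<'E'
from h import *
p,q,o=pose();print(p,np.round(o['joints'],3),o['contact_force'],q.as_matrix()[:,2])
a=grab('side');b=grab('top')
A=cv2.resize(a['image'][100:240,180:330],(600,560),interpolation=cv2.INTER_CUBIC)
cv2.imwrite('pics/t2.png',A[:,:,::-1])
np.savez('f2.npz',cs=cloud(a),ct=cloud(b),i=a['image'],p=p,q=q.as_quat())
E
```

```text
[490.91893482 -75.83867092 240.04857841] [-0.051  0.143  0.479  2.171 -0.865  0.893  2.53 ] [-0.07985704 -0.30410224 -4.26873307] [ 0.34258812  0.43763653 -0.83132885]
```

View pics/t2.png

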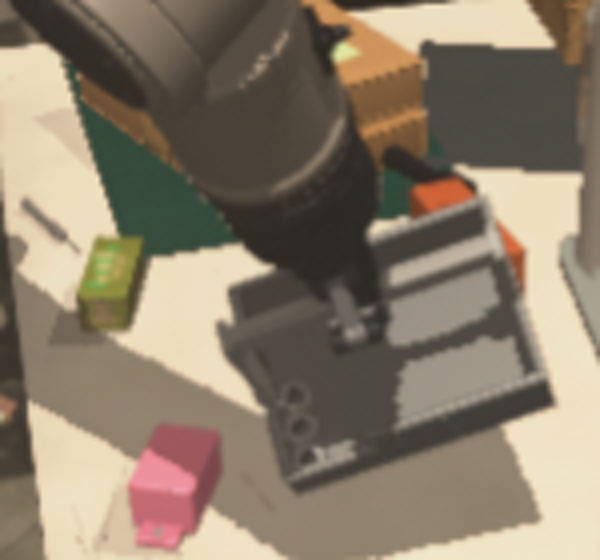

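Nuts lie in a row along the end wall in the corner (crop (295,395), (300,425), (308,455)). Now compare the predicted corner with the image (crop (297,490), i.e. pixel (254,222)).

```bash
cat >> h.py <<'E'
def proj(f,P):
    k=float(np.ravel(f['k1'])[0])
    return cv2.projectPoints(np.array(P,float).reshape(-1,3)/1000,np.ravel(f['rvec']),np.ravel(f['tvec']),np.array(f['mtx'],float),np.array([k,0,0,0.]))[0].reshape(-1,2)
TOOL0=R.from_matrix(np.array([[-1,0,0],[0,1,0],[0,0,-1.]]))
E
python3 - <<'E'
from h import *
p,q,o=pose();T=q*TOOL0.inv()
L=np.array([[-80,-60,0],[80,-60,0],[80,-60,45],[-80,-60,26],[80,60,45],[-66,-46,4]],float)
P=p+T.apply(L-[0,0,76]);a=grab('side');b=grab('top');print(P.round(1));u=proj(a,P);print('crop px',((u-[180,100])*4).round(0).tolist(),'top',proj(b,P).round(0).tolist())
print('tilt',np.degrees(np.arccos(T.as_matrix()[2,2])))
c=cloud(a)*1000
m=(abs(c[...,0]-445)<60)&(abs(c[...,1]+117)<60)&(c[...,2]>33)&(c[...,2]<47)
x=c[m];print(m.sum(),np.median(x,0),cv2.minAreaRect(x[:,:2].astype(np.float32)))
f=np.array([445,-117,40]);print('row to 15mm above',row(p+f+[0,0,15]-P[0],q,p,q),'touch',row(p+f-P[0],q,p,q))
E
```

```text
[[ 444.5  -86.8  123.8]
 [ 594.7 -105.5  175.8]
 [ 579.3 -125.2  213.2]
 [ 435.6  -98.2  145.4]
 [ 573.9  -18.3  267.3]
 [ 455.7  -77.7  137.9]]
crop px [[298.0, 490.0], [558.0, 400.0], [548.0, 372.0], [286.0, 476.0], [486.0, 190.0], [313.0, 459.0]] top [[310.0, 241.0], [320.0, 172.0], [331.0, 177.0], [315.0, 245.0], [280.0, 175.0], [306.0, 236.0]]
tilt 33.775083186560316
429 [ 443.44285948 -119.72056166   38.81992741] ((444.4276123046875, -116.60726928710938), (73.62297821044922, 46.12503433227539), 58.904624938964844)
row to 15mm above (array([ 18.4, -58. ,  44.1]), array([0., 0., 0.])) touch (array([ 23.3, -64.7,  56.5]), array([0., 0., 0.]))
```

Prediction (298,490) matches the picture. Move to 15 mm above the block.

Call:
{"api": "step_arm", "payload": {"moves": [[1, -3, 2, 0, 0, 0, 0], [4, -11, 9, 0, 0, 0, 0], [7, -22, 17, 0, 0, 0, 0], [11, -34, 26, 0, 0, 0, 0], [14, -45, 34, 0, 0, 0, 0], [17, -54, 41, 0, 0, 0, 0], [18, -58, 44, 0, 0, 0, 0], [18, -58, 44, 0, 0, 0, 0]]}}

```text
clock: 8.4
tcp_pos: [0.4913, -0.107, 0.1705]
orientation: [0.056, 2.713, 0.659]
contact_force: [0.1, 0.0, -3.7]
grip_width: 0.0104
gripper_force: 98.0
```

```bash
cat > s.py <<'E'
from h import *
p,q,o=pose();T=q*TOOL0.inv();c=p+T.apply([-80,-60,-76])
print('corner',c.round(1),'tilt',np.degrees(np.arccos(T.as_matrix()[2,2])).round(1),'F',o['contact_force'].round(2),'j',np.round(o['joints'],2),'t',o['clock'])
print('row to touch',row(p+[445,-117,40]-c,q,p,q),'1 mm down',row(p-[0,0,10],q,p,q)[0]/10)
E
python3 s.py
```

```text
corner [ 444.7 -117.7   54.3] tilt 33.7 F [ 0.15  0.01 -3.72] j [ 0.05  0.3   0.47  2.2  -1.03  0.87  2.79] t 8.4
row to touch (array([ 4.4, -5.8, 12.3]), array([0., 0., 0.])) 1 mm down [ 0.32 -0.45  0.83]
```

Descend slowly to near contact, watching the force.

Call:
{"api": "step_arm", "payload": {"moves": [[1, -1.5, 2.5, 0, 0, 0, 0], [2, -3, 5, 0, 0, 0, 0], [3, -4, 7.5, 0, 0, 0, 0], [3.5, -5, 9, 0, 0, 0, 0], [4, -5.5, 10.5, 0, 0, 0, 0], [4.5, -6, 12, 0, 0, 0, 0], [4.5, -6, 12, 0, 0, 0, 0]]}}

```text
clock: 9.1
tcp_pos: [0.4916, -0.1061, 0.1568]
orientation: [0.055, 2.712, 0.659]
contact_force: [-0.2, 0.2, -2.7]
grip_width: 0.0102
gripper_force: 98.0
```

```bash
python3 s.py
```

```text
corner [ 445.1 -116.9   40.6] tilt 33.8 F [-0.18  0.16 -2.73] j [ 0.06  0.33  0.46  2.21 -1.06  0.86  2.83] t 9.1
row to touch (array([ 0.3, -0.4,  0.4]), array([0., 0., 0.])) 1 mm down [ 0.32 -0.45  0.83]
```

Call:
{"api": "step_arm", "payload": {"moves": [[0.3, -0.5, 0.8, 0, 0, 0, 0], [0.6, -0.9, 1.6, 0, 0, 0, 0], [0.6, -0.9, 1.6, 0, 0, 0, 0], [0.6, -0.9, 1.6, 0, 0, 0, 0]]}}

```text
clock: 9.5
tcp_pos: [0.4919, -0.1063, 0.1553]
orientation: [0.055, 2.711, 0.659]
contact_force: [0.9, 0.9, -2.1]
grip_width: 0.0106
gripper_force: 98.2
```

```bash
python3 s.py
```

```text
corner [ 445.5 -117.    39. ] tilt 33.8 F [ 0.91  0.93 -2.12] j [ 0.06  0.33  0.45  2.21 -1.07  0.86  2.84] t 9.5
row to touch (array([ 0.2,  0.5, -1. ]), array([0., 0., 0.])) 1 mm down [ 0.32 -0.45  0.83]
```

Call:
{"api": "step_arm", "payload": {"moves": [[0.3, -0.5, 0.8, 0, 0, 0, 0], [0.5, -0.7, 1.3, 0, 0, 0, 0], [0.5, -0.7, 1.3, 0, 0, 0, 0], [0.5, -0.7, 1.3, 0, 0, 0, 0]]}}

```text
clock: 9.9
tcp_pos: [0.4926, -0.1064, 0.1545]
orientation: [0.055, 2.71, 0.659]
contact_force: [-0.1, -0.2, 5.9]
grip_width: 0.0104
gripper_force: 99.1
```

```bash
python3 s.py
```

```text
corner [ 446.4 -117.    38.1] tilt 33.9 F [-0.06 -0.21  5.9 ] j [ 0.06  0.33  0.45  2.21 -1.07  0.86  2.84] t 9.9
row to touch (array([ 0.7,  0.9, -2. ]), array([0., 0., 0.])) 1 mm down [ 0.33 -0.45  0.83]
```

Contact is about 9.6 N. Settle and check with a last picture.

Call:
{"api": "step_arm", "payload": {"moves": [[0, 0, 0, 0, 0, 0, 0], [0, 0, 0, 0, 0, 0, 0], [0, 0, 0, 0, 0, 0, 0], [0, 0, 0, 0, 0, 0, 0], [0, 0, 0, 0, 0, 0, 0], [0, 0, 0, 0, 0, 0, 0]]}}

```text
clock: 10.5
tcp_pos: [0.4926, -0.1063, 0.1545]
orientation: [0.055, 2.71, 0.659]
contact_force: [0.5, -0.7, 5.0]
grip_width: 0.0106
gripper_force: 99.1
```

```bash
python3 s.py; python3 - <<'E'
from h import *
a=grab('side');cv2.imwrite('pics/t3.png',cv2.resize(a['image'][150:300,190:350],(640,600),interpolation=cv2.INTER_CUBIC)[:,:,::-1])
p,q,o=pose();T=q*TOOL0.inv();print(((proj(a,p+T.apply(np.array([[-80,-60,-76.],[-66,-46,-67],[-66,6,-67]])))-[190,150])*[4,4]).round())
E
```

```text
corner [ 446.4 -117.    38.1] tilt 33.9 F [ 0.54 -0.74  5.  ] j [ 0.06  0.33  0.45  2.21 -1.07  0.86  2.84] t 10.5
row to touch (array([ 0.7,  0.9, -2. ]), array([0., 0., 0.])) 1 mm down [ 0.33 -0.45  0.83]
[[276. 428.]
 [288. 396.]
 [267. 317.]]
```

View pics/t3.png

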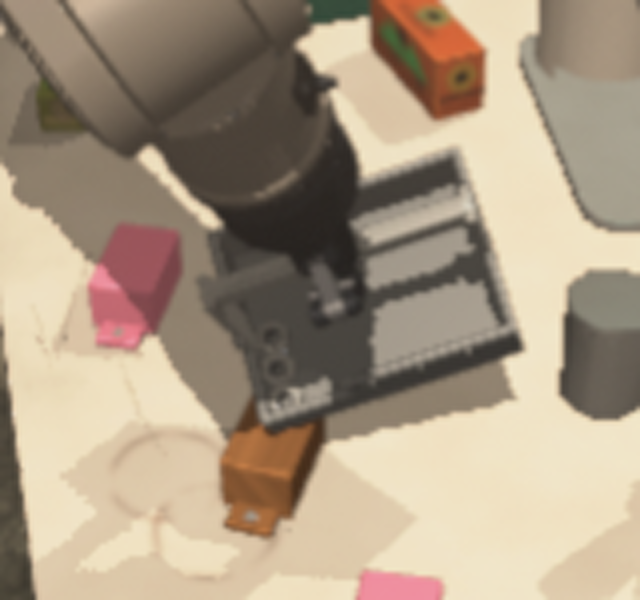

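The corner (276,428) rests on the wood block. The nuts run along the end wall from the corner, at (285,395), (276,367) and (275,333). The farthest is about 56 mm from the corner, inside the 70 mm limit. The pot and cartons look undisturbed. Handing in.

```bash
python3 -c "
from bench import r
print(r.hand_in())"
```

```text
the job is handed in; nothing more can be done
None
```

I handed the job in at 10.5 s; no verdict came back. The tote is held still by its bar at about 34° of tilt, its cut-down corner pressing on the wooden block with about 9 N. All three nuts are in that corner, the farthest an estimated 56 mm from its tip, and the arm kept clear of the pot and both cartons.

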